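# Pack spare feed rollers in two layers with a separator board

### The arm

A 6-joint arm with a two-finger parallel gripper is mounted at the origin on the work surface. World frame = base frame: x ahead of the robot, y to its left, z up, the work surface at z = 0. Lengths are in mm, angles in degrees, forces in N, time in s.
With the tool pointing down it reaches from about 325 to 925 mm from the base axis. Payload 3.1 kg.
Tool frame: the origin (TCP) lies at the very end of the fingers, on their centre line; the grasp point (between the pads) lies grasp_offset behind it (grasp_offset is the distance from the TCP to the grasp point, in mm); z points along the fingers, x is the direction in which the jaws open and shut, and the axes are right-handed (so a half turn about z gives the same grasp; the last joint's range is limited). The gripper opens to 85 mm and grips with 20 to 120 N. Pads are 22 mm wide; open, the fingers measure 114 mm over their backs; the gripper's body (76 mm by 85 mm) begins 54 mm behind the grasp point. The pads swing forward as they close: fully open they stand 13 mm farther back than shut.
Start: joints at [-70.027, 12.427, 92.441, -0, 75.132, -6.429], TCP at [277.937, -559.813, 231.3] pointing down, gripper open.
Joint ranges: [-157.48, 157.48], [-44.54, 120.13], [17.64, 146.25], [-64.5, 244.5], [7.68, 150.69], [-147.95, 147.95]. Speed limits (degrees/s): [159.86, 159.86, 180, 180, 180, 180].

### API

Orientations are given as [roll, pitch, yaw] about the fixed x, y, z axes, in that order (R = Rz(yaw) Ry(pitch) Rx(roll)).
In Python, from station import * gives the robot as it stands. Calls block until the motion is done:
- goto(position, orientation): joint-space move of the TCP to a pose.
- move_l(position, attitude=None, speed=150): straight line of the TCP; attitude=None keeps the orientation; speed is the mean speed in mm/s.
- move_j(angles): joint-space move.
- grip(opening, squeeze=None): finger opening in mm; squeeze is the grip in N (None keeps the last); returns when the fingers have stopped.
- wait(seconds).
- solve_ik(position, orientation): joint angles nearest the present ones, or None.
- get_obs(): the state.
- get_image(name): name is "side" or "top"; returns the picture (480x640x3 uint8, red, green, blue); there is no depth.
- get_calibration(name): a dict with "fx", "fy", "cx", "cy" (pixels), "R" (3x3) and "t" (3): a world point X has camera coordinates R X + t. Camera axes: x right, y down, z forward; pixel columns grow to the right and rows downward; lengths in mm; the calibration is good to about 2 mm. A picture is of the moment at which its call begins. get_calibration takes no time and is no camera call.
A pose or a line that the arm cannot do raises Unreachable and nothing moves.
- sign_off(): hands the job in, once; it reports no verdict.
Trained networks look in the newest picture that a camera, given by its name, has taken for a name from the list of things; names that differ only in an ending like _2 or _b are one class to them, and where a whole thing is asked for, a point or a joint stands for the part that bears it (a point fixed in the world has none). Each returns a list of dicts, best first, with "score" (0 to 1); they miss things now and then, are a little off and sometimes report something else, mostly with a low value. They report only what shows in the picture. A call takes as long as a camera call.
- spot_in(name, camera): "extent" ([centre column, centre row, width, height] in pixels, round what is visible of it).
- regions_of(name, camera): "region" (480x640 bool, what is visible of it) and "extent" ([centre column, centre row, width, height] in pixels, round what is visible of it).
The state is a dict: "t": time; "joint_pos": joint angles; "qvel": joint speeds; "effort": joint torques, N m; "tcp_pos": TCP position; "ee_rot": TCP orientation; "wrist_force": force on the tool from outside, world axes, zero at the start; "moment": the same for the moment, N m; "grip_width": finger opening in mm.
Only numpy, scipy, OpenCV 4.12 (cv2) and the standard library are available. Lean on these libraries where they do the work, as an engineer would, in place of code of your own. Each camera call takes 0.05 s, during which the arm holds its last target.

### The job

Pack the spare feed rollers in two layers on the stacking stand: lay a roller crosswise in each of the two V-grooves of the stand's fixed cradle, lay the brown separator board flat on those two, set the loose three-groove cradle on the board squarely above the lower cradle with its grooves up, and lay every remaining roller crosswise in a groove of its own there, all of them centred. Last, slide the end stop along its track fully home towards the stack. Leave the other things on the bench where they are.

Things in the scene. Friction and masses are not known exactly. Their poses are not given: they have to be found in the camera images.
- stand: fixed stand: plywood board 120 (x) by 375 (y) by 12 mm, y from -115 to +260; origin on its underside below the middle of its fixed cradle, a bar 60 (x) by 190 (y) by 20 mm whose top is 32 mm above the origin. Two V-grooves along x at y = -68 and +68 mm: 10 mm deep, 29 wide, sides sloping 35 degrees. Seated rollers overhang 30 mm at each end, tops 62 mm above the origin
- stop (a joint): end stop on the stand's track: travel in m along the stand's -y (towards the stack). 0 = open (its middle at y = 220 mm in the stand's frame), 0.09 = fully home (middle at y = 130 mm, 10 mm clear of the cradle's end); stiff by about 1.5 N and stays where it is left
- stop_top (a point): centre of the top face of the end stop, an upright steel block 28 mm wide (stand's x), 50 mm long (stand's y), standing 100 mm above the table; its upper 65 mm is free for gripping across the 28 mm
- sep_center (a point): centre of the brown separator board, 64 (x) by 190 (y) by 8 mm, 80 g; starts flat on the table; either face may be up. Stacked: underside 62 mm above the stand's origin, centred over it, lengths (y) parallel
- upper_center (a point): centre (half-way up, 10 mm above its underside) of the loose wooden cradle, a bar 60 (x) by 190 (y) by 20 mm, about 350 g, three V-grooves in its top running along x at y = -68, 0 and +68 mm (same grooves as the stand's); z up; its two ends are alike. Stacked: underside 70 mm above the stand's origin, centred over it, lengths parallel
- lower_groove_a (a point): groove of the stand's cradle at y = -68 mm: point on the axis of a roller that lies centred in it (44 mm above the stand's origin); x along the groove
- lower_groove_b (a point): groove of the stand's cradle at y = +68 mm: point on the axis of a roller that lies centred in it (44 mm above the stand's origin); x along the groove
- upper_groove_a (a point): groove of the loose cradle at y = -68 mm: point on the axis of a roller that lies centred in it (32 mm above the cradle's underside); x along the groove
- upper_groove_b (a point): groove of the loose cradle at y = +0 mm: point on the axis of a roller that lies centred in it (32 mm above the cradle's underside); x along the groove
- upper_groove_c (a point): groove of the loose cradle at y = +68 mm: point on the axis of a roller that lies centred in it (32 mm above the cradle's underside); x along the groove
- roller1_center (a point): centre of a feed roller, a cylinder 36 mm in diameter and 120 mm long, about 220 g, steel with a black rubber sleeve; its axis is x (y and z turn as it rolls); may be absent (None)
- roller2_center (a point): centre of a feed roller, a cylinder 36 mm in diameter and 120 mm long, about 220 g, steel with a black rubber sleeve; its axis is x (y and z turn as it rolls); may be absent (None)
- roller3_center (a point): centre of a feed roller, a cylinder 36 mm in diameter and 120 mm long, about 220 g, steel with a black rubber sleeve; its axis is x (y and z turn as it rolls); may be absent (None)
- roller4_center (a point): centre of a feed roller, a cylinder 36 mm in diameter and 120 mm long, about 220 g, steel with a black rubber sleeve; its axis is x (y and z turn as it rolls); may be absent (None)
- roller5_center (a point): centre of a feed roller, a cylinder 36 mm in diameter and 120 mm long, about 220 g, steel with a black rubber sleeve; its axis is x (y and z turn as it rolls); may be absent (None)
- cone1: bystander, to be left alone: white thread cone, 140 mm tall, 68 mm across its foot
- cone2: bystander, to be left alone: red thread cone, 140 mm tall, 68 mm across its foot
- oil: bystander, to be left alone: amber oil bottle, 130 mm tall, 56 mm across
- hammer: bystander, to be left alone: hammer lying flat
- driver: bystander, to be left alone: screwdriver lying flat
- tin: bystander, to be left alone: small brass tin, 36 mm tall, 48 mm across
- cup: bystander, to be left alone: white plastic cup, 85 mm tall, 72 mm across the rim
- sole: bystander, to be left alone: black rubber shoe sole, 166 x 62 x 10 mm, lying flat

How it is judged:
By the outcome, as a careful person would: the job done as asked, in the order asked, and still so for the second after the job is handed in, with the robot touching nothing.
Of roller1, roller2, roller3, roller4, roller5 only 3 to 5 are there at a start; the rules pass over those that are not, and their reading is None.
At some moment in a run one of sep, upper may be knocked a few centimetres aside while the robot is not near it.
Once in a run the grip may slacken for a moment while it holds something.
It also fails if it takes over 210 s, if anything falls off the work surface, if the arm or the gripper's body presses on something with over 40 N, if the wrist force passes 120 N, or if a joint passes its speed limit or range.

## Working session

There is one attempt and no reset: what is moved stays moved. The work goes in short steps, each a Python script; the robot and the scene stay as the last script left them, time stands still between calls to the robot, and variables do not carry over. Pictures are saved under pics/ and viewed, and the job is handed in when it is done.

```bash
ls; mkdir -p pics
python3 - <<'E'
from station import *
import cv2,numpy as np
o=get_obs();print({k:np.round(v,2) if not isinstance(v,dict) else v for k,v in o.items()})
for n in("side","top"):
    im=get_image(n);cv2.imwrite(f"pics/{n}0.png",im[:,:,::-1]);c=get_calibration(n);print(n,c)
try: print(grasp_offset)
except Exception as e: print(e)
E
```

```text
pics
{'t': np.float64(0.0), 'joint_pos': array([-70.03,  12.48,  92.53,  -0.  ,  75.13,  -6.43]), 'qvel': array([-0.13,  0.12,  0.1 ,  0.06,  0.01,  0.11]), 'effort': array([-0.000e+00, -3.968e+01, -3.039e+01, -0.000e+00,  1.000e-02,
        0.000e+00]), 'tcp_pos': array([ 277.66, -559.03,  229.95]), 'ee_rot': array([-1.7999e+02,  1.4000e-01, -6.3600e+01]), 'wrist_force': array([-0.17, -0.4 , -0.4 ]), 'moment': array([ 0.03,  0.04, -0.02]), 'grip_width': np.float64(85.44)}
side {'fx': 435.27839218233504, 'fy': 435.27839218233504, 'cx': 316.74331690113024, 'cy': 238.27203918567216, 'R': array([[-0.92722872, -0.3744919 , -0.00164603],
       [-0.23431214,  0.58356611, -0.77752712],
       [ 0.29213818, -0.72055979, -0.62884725]]), 't': array([ 519.62349254,  204.38567033, 1128.62474969])}
top {'fx': 434.80820491392984, 'fy': 434.80820491392984, 'cx': 310.8461488589679, 'cy': 234.6429662435751, 'R': array([[ 2.00391096e-03, -9.99997985e-01, -1.21441843e-04],
       [-9.91753332e-01, -1.97182704e-03, -1.28146171e-01],
       [ 1.28145673e-01,  3.77233868e-04, -9.91755284e-01]]), 't': array([ -26.42623364,  596.99149174, 1252.69206031])}
18.700000000000003
```

View pics/top0.png

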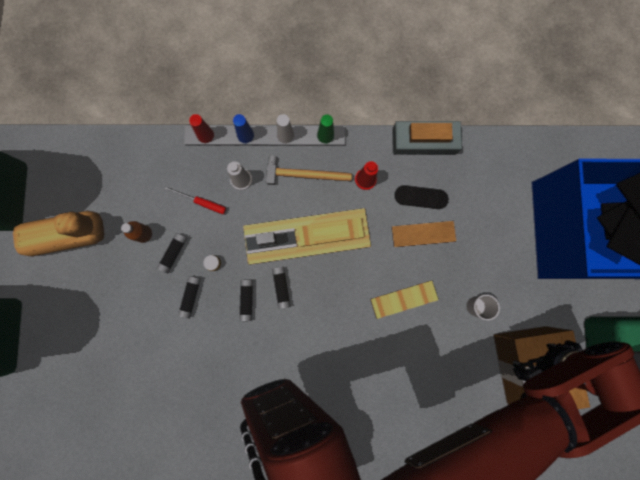

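View pics/side0.png

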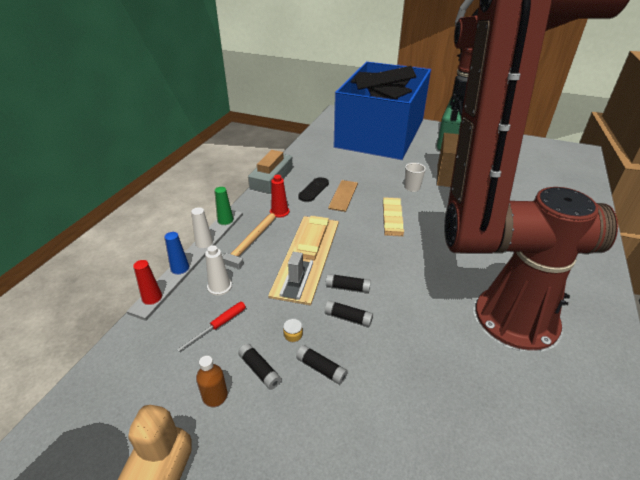

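Top view: stand at about (307,236) px, with the stop on its left (265,239). The loose cradle is at (405,299), the separator at (424,233), and four rollers at (173,252), (189,296), (246,299) and (281,287). The side view shows the same four.

```bash
cat > vis.py <<'E'
from station import *
import cv2,numpy as np
from scipy.optimize import minimize
CAL={n:get_calibration(n) for n in("side","top")}
def proj(P,n):
    c=CAL[n];q=np.atleast_2d(P)@np.array(c["R"]).T+c["t"]
    return np.c_[c["fx"]*q[:,0]/q[:,2]+c["cx"],c["fy"]*q[:,1]/q[:,2]+c["cy"]]
def back(uv,n,z):
    c=CAL[n];R=np.array(c["R"]);uv=np.atleast_2d(uv)
    d=np.c_[(uv[:,0]-c["cx"])/c["fx"],(uv[:,1]-c["cy"])/c["fy"],np.ones(len(uv))]@R
    o=-R.T@c["t"];s=(z-o[2])/d[:,2];return o+s[:,None]*d
def rz(a):
    a=np.radians(a);return np.array([[np.cos(a),-np.sin(a),0],[np.sin(a),np.cos(a),0],[0,0,1]])
def box(sx,sy,z0,z1,cy=0):
    return np.array([[x,cy+y,z] for x in(-sx/2,sx/2) for y in(-sy/2,sy/2) for z in(z0,z1)])
def cyl(L,r,zc):
    t=np.linspace(0,2*np.pi,24,endpoint=False)
    return np.array([[x,r*np.cos(a),zc+r*np.sin(a)] for x in(-L/2,L/2) for a in t])
MODELS={"roller":cyl(120,18,18),"sep":box(64,190,0,8),"upper":box(60,190,0,20),"board":box(120,375,0,12,72.5)}
S=4
def sil(model,p,n,dz=0):
    uv=proj(model@rz(p[2]).T+[p[0],p[1],dz],n)
    h=cv2.convexHull(np.float32(uv))
    m=np.zeros((480,640),np.float32)
    # antialiased by supersampling the crop
    x0,y0=np.floor(h.min((0,1))-2).astype(int);x1,y1=np.ceil(h.max((0,1))+3).astype(int)
    mm=np.zeros(((y1-y0)*S,(x1-x0)*S),np.uint8)
    cv2.fillConvexPoly(mm,np.round(((h.reshape(-1,2)-[x0,y0]+.5)*S-.5)*16).astype(np.int32),255,shift=4)
    sm=cv2.resize(mm,(x1-x0,y1-y0),interpolation=cv2.INTER_AREA)/255.
    a,b,c,d=max(y0,0),min(y1,480),max(x0,0),min(x1,640)
    if a<b and c<d: m[a:b,c:d]=sm[a-y0:b-y0,c-x0:d-x0]
    return m
def fit(model,masks,p0,dz=0):
    def cost(p):
        s=0
        for n,m in masks.items():
            r=sil(model,p,n,dz);s+=np.abs(r-m).sum()/max(m.sum(),1)
        return s
    best=None
    for st in(12,4,1.5):
        sim=np.array([p0,p0+np.array([st,0,0]),p0+np.array([0,st,0]),p0+np.array([0,0,st])])
        r=minimize(cost,p0,method="Nelder-Mead",options=dict(initial_simplex=sim,xatol=.05,fatol=1e-4));p0=r.x
    return r.x,r.fun
def init(mask,n,z):
    ys,xs=np.nonzero(mask);P=back(np.c_[xs,ys],n,z)[:,:2]
    c=P.mean(0);u=np.linalg.svd(P-c,full_matrices=False)[2][0]
    return c,np.degrees(np.arctan2(u[1],u[0]))
E
python3 - <<'E'
from vis import *
ims={}
for n in("side","top"):
    ims[n]=get_image(n)
res={}
for nm in("roller1_center","sep_center","upper_center","stand","stop_top"):
    for n in("side","top"):
        r=regions_of(nm,n);res[nm,n]=r
        print(nm,n,[(round(d["score"],2),np.round(d["extent"]).tolist(),int(d["region"].sum())) for d in r])
import pickle;pickle.dump((ims,res),open("m0.pkl","wb"))
def use(nm,n,i):return res[nm,n][i]["region"].astype(np.float32)
for nm,key,ax in(("roller1_center","roller",0),("sep_center","sep",1),("upper_center","upper",1),("stand","board",1)):
    for d in res[nm,"top"]:
        if d["score"]<.3: continue
        h=MODELS[key][:,2].mean();c,a=init(d["region"],"top",h)
        a=a-90*ax;a=(a+90)%180-90
        if key=="board":c=c-rz(a)[:2,1]*72.5*1
        p,f=fit(MODELS[key],{"top":d["region"].astype(np.float32)},np.array([*c,a]))
        print(nm,"top",p.round(1),round(f,3))
        # match side
        uv=proj([[p[0],p[1],h]],"side")[0]
        for e in res[nm,"side"]:
            if key!="board" and np.hypot(*(np.array(e["extent"][:2])-uv))>20: continue
            p1,f1=fit(MODELS[key],{"side":e["region"].astype(np.float32)},p)
            p2,f2=fit(MODELS[key],{"top":d["region"].astype(np.float32),"side":e["region"].astype(np.float32)},p)
            print("   side",p1.round(1),round(f1,3),"both",p2.round(1),round(f2,3))
E
```

```text
roller1_center side [(0.95, [350.0, 316.0, 44.0, 24.0], 641)]
roller1_center top [(0.7, [245.0, 300.0, 13.0, 42.0], 470), (0.21, [421.0, 197.0, 55.0, 24.0], 996)]
sep_center side [(0.67, [346.0, 196.0, 24.0, 29.0], 536), (0.44, [417.0, 177.0, 18.0, 30.0], 466)]
sep_center top [(0.59, [424.0, 233.0, 65.0, 24.0], 1278), (0.35, [405.0, 299.0, 63.0, 40.0], 1333)]
upper_center side [(0.98, [394.0, 218.0, 24.0, 40.0], 712), (0.21, [343.0, 197.0, 26.0, 27.0], 529)]
upper_center top [(0.83, [405.0, 301.0, 67.0, 39.0], 1412)]
stand side [(0.6, [303.0, 261.0, 73.0, 84.0], 3591), (0.26, [282.0, 196.0, 21.0, 45.0], 603)]
stand top [(0.95, [310.0, 236.0, 133.0, 58.0], 4898), (0.53, [484.0, 310.0, 32.0, 22.0], 659)]
stop_top side [(0.76, [296.0, 269.0, 14.0, 35.0], 496), (0.3, [344.0, 197.0, 28.0, 27.0], 554), (0.3, [293.0, 329.0, 20.0, 21.0], 359)]
stop_top top [(0.74, [268.0, 240.0, 18.0, 17.0], 260)]
roller1_center top [4.049e+02 1.681e+02 3.000e-01] 0.116
   side [406.7 165.4  -0.6] 0.109 both [4.056e+02 1.675e+02 2.000e-01] 0.263
sep_center top [ 605.7 -367.6    5.6] 0.062
   side [ 608.1 -369.9    6.5] 0.094 both [ 606.8 -367.6    5.8] 0.179
sep_center top [ 407.5 -301.9   17. ] 0.085
upper_center top [ 408.1 -300.2   17. ] 0.044
   side [ 409.5 -302.7   16.6] 0.043 both [ 408.9 -301.4   16.6] 0.097
stand top [608.1 -82.5   8.4] 0.023
   side [609.5 -86.    8.2] 0.031 both [608.6 -83.5   8.2] 0.065
   side [ 2582.2 -3794.8   759.4] 1.0 both [ 1655.2 -4046.3    45.7] 2.0
stand top [ 400.3 -593.4   -9.1] 6.911
   side [ 2199.6 -3911.3   603. ] 1.0 both [ 400.4 -593.4   -9.1] 8.451
   side [ 2199.6 -3911.3   603. ] 1.0 both [ 470.  -736.    18.2] 10.526
```

Run:
```python
from vis import *
import pickle
ims={n:get_image(n) for n in("side","top")}
seeds={"A":(173,252),"B":(189,296),"C":(246,299),"D":(281,287)}
for n in("side","top"):
  for k in range(1,6):
    r=regions_of(f"roller{k}_center",n)
    print(k,n,[(round(d["score"],2),np.round(d["extent"]).tolist()) for d in r])
# grabcut with model prior
out={}
def gc(n,model,p,dz=0):
    m=sil(model,p,n,dz)>.5
    k=np.ones((3,3),np.uint8)
    g=np.full(m.shape,cv2.GC_BGD,np.uint8)
    big=cv2.dilate(m.astype(np.uint8),k,iterations=9);g[big>0]=cv2.GC_BGD
    g[cv2.dilate(m.astype(np.uint8),k,iterations=4)>0]=cv2.GC_PR_BGD
    g[m]=cv2.GC_PR_FGD; g[cv2.erode(m.astype(np.uint8),k,iterations=3)>0]=cv2.GC_FGD
    im=ims[n].copy()
    ys,xs=np.nonzero(big);y0,y1,x0,x1=ys.min(),ys.max()+1,xs.min(),xs.max()+1
    gg=g[y0:y1,x0:x1].copy()
    cv2.grabCut(np.ascontiguousarray(im[y0:y1,x0:x1]),gg,None,np.zeros((1,65)),np.zeros((1,65)),4,cv2.GC_INIT_WITH_MASK)
    r=np.zeros(m.shape,np.float32);r[y0:y1,x0:x1]=(gg==1)|(gg==3);return r
for s,(u,v) in seeds.items():
    P=back([[u,v]],"top",18)[0]
    ang={"A":-25,"B":-12,"C":0,"D":4}[s]
    p=np.array([P[0],P[1],ang],float)
    for it in range(3):
        mk={n:gc(n,MODELS["roller"],p) for n in ims}
        pt,ft=fit(MODELS["roller"],{"top":mk["top"]},p)
        ps,fs=fit(MODELS["roller"],{"side":mk["side"]},pt)
        p,f=fit(MODELS["roller"],mk,pt)
    print(s,"top",pt.round(1),round(ft,3),"side",ps.round(1),round(fs,3),"both",p.round(1))
for key,p in(("sep",[607,-368,5.8]),("upper",[409,-301,16.7]),("board",[608.6,-83.5,8.3])):
    p=np.array(p,float)
    for it in range(2):
        mk={n:gc(n,MODELS[key],p) for n in ims}
        pt,ft=fit(MODELS[key],{"top":mk["top"]},p)
        ps,fs=fit(MODELS[key],{"side":mk["side"]},pt)
        p,f=fit(MODELS[key],mk,pt)
    print(key,"top",pt.round(1),round(ft,3),"side",ps.round(1),round(fs,3),"both",p.round(1))
big=ims["top"][180:340,140:460];cv2.imwrite("pics/topcrop.png",cv2.resize(big,None,fx=2.5,fy=2.5,interpolation=cv2.INTER_CUBIC)[:,:,::-1])
print(get_obs()["t"])
```

```text
1 side [(0.9, [349.0, 316.0, 46.0, 25.0])]
2 side [(0.62, [323.0, 365.0, 53.0, 40.0])]
3 side [(0.88, [259.0, 368.0, 46.0, 49.0])]
4 side []
5 side [(0.67, [348.0, 284.0, 48.0, 22.0])]
1 top [(0.65, [245.0, 302.0, 15.0, 38.0])]
2 top [(0.91, [189.0, 298.0, 20.0, 41.0])]
3 top [(0.61, [172.0, 253.0, 28.0, 36.0])]
4 top [(0.62, [307.0, 236.0, 128.0, 55.0])]
5 top [(0.78, [281.0, 287.0, 17.0, 38.0])]
A top [547.3 380.8 -26.9] 0.212 side [542.7 391.9 -27.1] 0.14 both [546.1 390.  -27.1]
B top [418.1 324.7 -13.2] 0.225 side [414.5 334.5 -13.2] 0.069 both [415.6 333.8 -12.9]
C top [406.3 158.4  -0.8] 0.182 side [ 4.065e+02  1.663e+02 -2.000e-01] 0.103 both [406.2 165.4  -0.8]
D top [443.6  55.8  10.6] 0.181 side [442.4  63.6  11.7] 0.075 both [442.8  61.9  10.9]
sep top [ 605.7 -368.3    5.3] 0.034 side [ 607.4 -369.4    5.2] 0.046 both [ 606.1 -368.3    5.2]
upper top [ 407.9 -303.5   16.4] 0.057 side [ 409.5 -303.    16.7] 0.038 both [ 408.9 -302.9   16.7]
board top [608.8 -82.6   8.3] 0.04 side [613.5 -93.9   8.8] 0.061 both [610.4 -87.4   8.5]
1.3
```

View pics/topcrop.png

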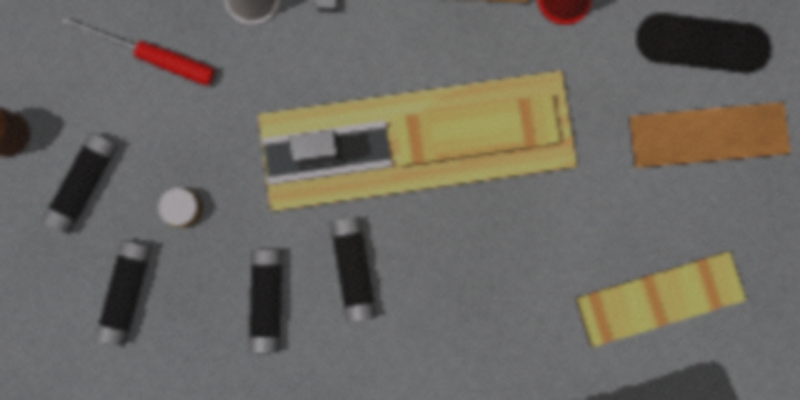

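Four rollers are present, at crop-derived top px (173,252), (189,296), (246,299) and (281,287); `roller4` is absent. GrabCut took in the roller shadows, so I'll refine using the black sleeves and the stand's edges.

```bash
cat >> vis.py <<'E'
def sleeve(ims,p0,L=80,thr=38,dz=0,cams=("top","side")):
    """fit the black sleeve (dark pixels) of a roller near p0"""
    r={}
    for n in cams:
        g=ims[n].max(2)
        near=cv2.dilate((sil(cyl(120,18,18),p0,n,dz)>.2).astype(np.uint8),np.ones((3,3),np.uint8),iterations=4)>0
        r[n]=((g<thr)&near).astype(np.float32)
    return r
def fit_sleeve(mk,p0,dz=0,L0=80):
    def cost(q):
        M=cyl(q[3],18,18);return sum(np.abs(sil(M,q,n,dz)-m).sum()/max(m.sum(),1) for n,m in mk.items())
    q=np.array([*p0,L0],float)
    for st in(8,3,1):
        sim=np.vstack([q]+[q+st*np.eye(4)[i] for i in range(4)])
        r=minimize(cost,q,method="Nelder-Mead",options=dict(initial_simplex=sim,xatol=.05,fatol=1e-4));q=r.x
    return q,r.fun
E
python3 - <<'E'
from vis import *
ims={n:get_image(n) for n in("side","top")}
P={"A":[543,390,-27],"B":[415,334,-13],"C":[406.5,166,-.5],"D":[442.5,63.5,11]}
g=ims["top"].max(2); print(g[292:304,236:258:2])
for k,p in P.items():
    p=np.array(p,float)
    for it in range(2):
        mk=sleeve(ims,p,thr=45)
        q,f=fit_sleeve(mk,p);p=q[:3]
    qt,ft=fit_sleeve({"top":mk["top"]},p);qs,fs=fit_sleeve({"side":mk["side"]},p)
    print(k,"both",q.round(1),round(f,3),"top",qt.round(1),round(ft,3),"side",qs.round(1),round(fs,3))
# network roller masks
for k,nm in zip("CBAD",("roller1_center","roller2_center","roller3_center","roller5_center")):
    mk={}
    for n in ims:
        for d in regions_of(nm,n):
            if np.hypot(*(np.array(d["extent"][:2])-proj([[P[k][0],P[k][1],18]],n)[0]))<15: mk[n]=d["region"].astype(np.float32);break
    print(k,"net",{n:fit(MODELS["roller"],{n:m},np.array(P[k],float))[0].round(1).tolist() for n,m in mk.items()})
# stand by yellow mask
for n in ims:
    hsv=cv2.cvtColor(ims[n],cv2.COLOR_RGB2HSV)
    pts=sil(box(120,375,0,12,72.5),[608.5,-84,8.3],n)
    near=cv2.dilate((pts>.1).astype(np.uint8),np.ones((3,3),np.uint8),iterations=4)
    m=((hsv[:,:,1]>75)&(near>0)).astype(np.uint8)
    cs=max(cv2.findContours(m,cv2.RETR_EXTERNAL,cv2.CHAIN_APPROX_NONE)[0],key=cv2.contourArea)
    # stand bar+stop protrude in side view; use convex hull of the union model
    full=np.zeros_like(m);cv2.drawContours(full,[cs],-1,1,-1)
    uM=lambda p:np.maximum(sil(box(120,375,0,12,72.5),p,n),np.maximum(sil(box(60,190,12,32),p,n),sil(box(28,50,12,100,220),p,n)))
    q=np.array([608.5,-84,8.3])
    stopm=sil(box(28,50,12,100,220),q,n)>.05
    w=1-cv2.dilate(stopm.astype(np.uint8),np.ones((3,3)),iterations=3)
    def cost(p): return (np.abs(uM(p)-full)*w).sum()/full.sum()
    for st in(6,2,1):
        r=minimize(cost,q,method="Nelder-Mead",options=dict(initial_simplex=np.vstack([q]+[q+st*np.eye(3)[i] for i in range(3)]),xatol=.05,fatol=1e-5));q=r.x
    print("stand",n,q.round(2),r.fun)
    d=cv2.resize(ims[n][max(0,int(proj([[600,0,0]],n)[0,1])-70):int(proj([[600,0,0]],n)[0,1])+70,int(proj([[600,0,0]],n)[0,0])-90:int(proj([[600,0,0]],n)[0,0])+90],None,fx=4,fy=4,interpolation=cv2.INTER_CUBIC)
    cv2.imwrite(f"pics/stand_{n}.png",d[:,:,::-1])
E
```

```text
[[108 110  71  30  30  29  27  24  36  64  95]
 [110 109  72  28  29  30  26  22  42  62  93]
 [108 108  70  33  30  29  29  26  41  64  93]
 [106 107  61  27  33  30  28  23  43  64  95]
 [106 106  55  30  29  30  25  26  42  65  92]
 [110 102  57  28  29  29  29  28  42  64  93]
 [109 105  58  28  31  28  27  24  43  63  92]
 [110 106  59  26  28  30  27  24  41  66  92]
 [108 106  60  29  30  31  26  23  42  65  92]
 [110 109  58  30  27  30  27  24  40  64  94]
 [110 110  59  30  31  26  26  26  41  63  91]
 [111 108  59  31  29  29  24  23  44  65  93]]
A both [545.9 390.3 -26.9  74.8] 0.459 top [543.1 391.6 -26.3  78.1] 0.105 side [553.5 386.1 -25.2  59.9] 0.121
B both [416.7 333.3 -12.2  73. ] 0.327 top [413.1 334.3 -13.6  78. ] 0.107 side [419.5 332.3 -12.9  69.8] 0.103
C both [407.2 165.1   1.2  76. ] 0.252 top [405.4 165.1   1.2  78.2] 0.074 side [408.3 164.9  -0.6  72.6] 0.126
D both [442.6  62.5  10.8  76.6] 0.234 top [441.4  62.1  10.4  78.5] 0.103 side [443.2  62.5   9.6  76.3] 0.114
C net {'side': [406.8, 165.0, -0.2], 'top': [405.6, 168.1, 1.2]}
B net {'side': [414.4, 334.8, -13.2], 'top': [414.4, 336.4, -13.6]}
A net {'side': [546.4, 390.8, -26.6], 'top': [545.5, 392.6, -26.9]}
D net {'side': [442.6, 63.1, 8.7], 'top': [441.3, 65.0, 9.5]}
stand side [609.85 -87.58   8.51] 0.036229751591295
stand top [608.03 -83.78   8.47] 0.17563259882894436
```

```bash
cat > act.py <<'E'
from vis import *
ST=np.array([608.9,-84.8]);SY=8.4
H=230
def stand(x,y): return ST+rz(SY)[:2,:2]@np.array([x,y])
def down(yaw): return [180,0,yaw]
def st(tag=""):
    o=get_obs();print(tag,"t",round(float(o["t"]),1),"tcp",np.round(o["tcp_pos"],1),"yaw",round(float(o["ee_rot"][2]),1),"F",np.round(o["wrist_force"],1),"w",round(float(o["grip_width"]),1));return o
def hover(xy,yaw,z=H):
    goto([xy[0],xy[1],z],down(yaw))
def pick_roller(p,open_=60,z=8,f=40):
    yaw=p[2]+90
    hover(p[:2],yaw);grip(open_,f)
    move_l([p[0],p[1],60],down(yaw),speed=250);move_l([p[0],p[1],z],down(yaw),speed=80)
    grip(30,f);o=st("grip");move_l([p[0],p[1],H],down(yaw),speed=200);return o
def place_roller(xy,zaxis,open_=52,dz=-9.5):
    yaw=SY+90
    hover(xy,yaw)
    move_l([*xy,zaxis+dz+40],down(yaw),speed=200);move_l([*xy,zaxis+dz+1],down(yaw),speed=40)
    st("placed");grip(open_);move_l([*xy,zaxis+dz+60],down(yaw),speed=120)
    move_l([*xy,H],down(yaw),speed=250)
def snap(tag,crop=None,f=1):
    ims={}
    for n in("top","side"):
        ims[n]=get_image(n)
        im=ims[n]
        if crop and n in crop:
            x0,x1,y0,y1=crop[n];im=cv2.resize(im[y0:y1,x0:x1],None,fx=f,fy=f,interpolation=cv2.INTER_CUBIC)
        cv2.imwrite(f"pics/{tag}_{n}.png",im[:,:,::-1])
    return ims
E
python3 - <<'E'
from act import *
p=np.array([442,63,9.8])
pick_roller(p);st("up")
hover(stand(0,68),SY+90,150);st("hov")
snap("held1",{"side":(220,420,180,330)},4)
E
```

```text
grip t 6.5 tcp [442.8  63.    8.9] yaw 99.8 F [-1.  -0.1  5. ] w 34.5
up t 7.7 tcp [440.7  63.  228.2] yaw 99.8 F [-0.4 -0.2 -1. ] w 35.0
hov t 8.5 tcp [597.8 -17.  149.1] yaw 98.4 F [ 0.   1.4 -1.4] w 34.7
```

View pics/held1_side.png

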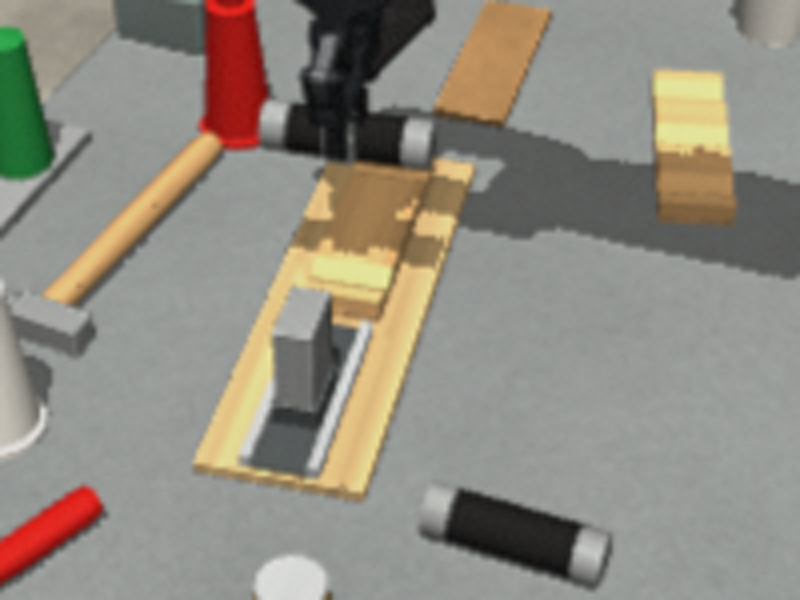

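View pics/held1_top.png

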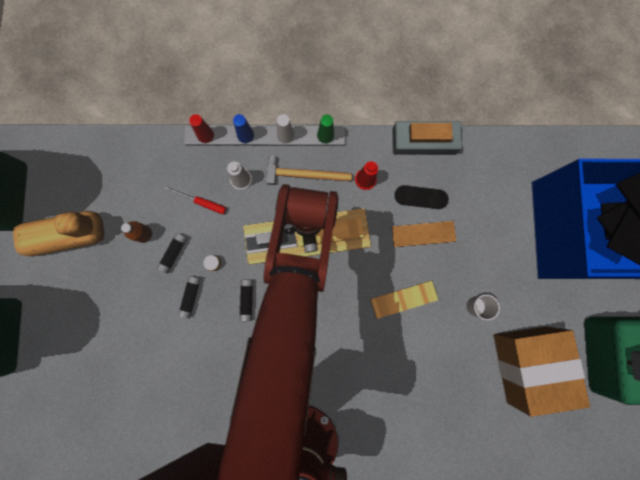

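Side crop shows the roller held level, with end caps at crop (272,122) and (420,140). The top view shows no fifth roller in the area the arm was hiding. Next I'll compare the held roller's ends with the model.

Run:
```python
from act import *
im=cv2.imread("pics/held1_side.png")
M=cyl(120,18,0)@rz(8.4).T+[597.8,-17,149.1+9.2]
uv=proj(M,"side");c=(uv-[220,180])*4
print("pred ext",c.min(0).round(),c.max(0).round())
for x,n in((-60,"x-"),(60,"x+")):
    print(n,((proj(np.array([[x,0,0]])@rz(8.4).T+[597.8,-17,158.3],"side")-[220,180])*4).round())
sub=im[90:175,240:450];h=cv2.convexHull(np.int32(c));o=im.copy();cv2.polylines(o,[h],True,(0,0,255),1)
cv2.imwrite("pics/h1ov.png",cv2.resize(o[60:200,220:470],None,fx=3,fy=3))
```

```text
pred ext [256.  98.] [436. 172.]
x- [[430. 147.]]
x+ [[264. 123.]]
```

View pics/h1ov.png

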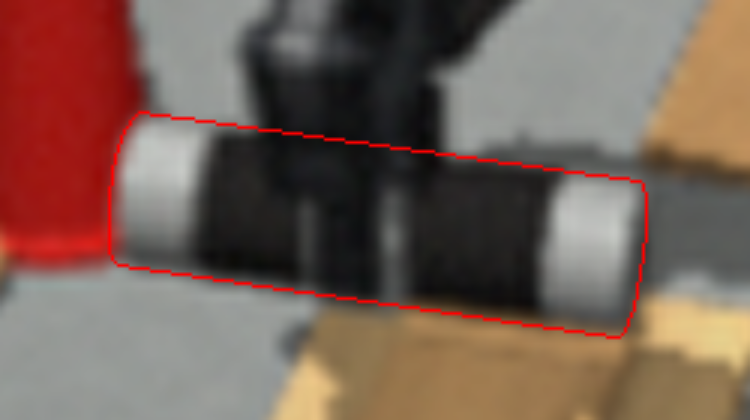

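The prediction matches the held roller to about 1 mm, so I'll place it.

```bash
sed -i 's/^ST=.*/ST=np.array([609.3,-85.6]);SY=8.4/' act.py
python3 - <<'E'
from act import *
place_roller(stand(0,68),44);st("done")
p=np.array([406,165.3,0.3])
pick_roller(p)
ims=snap("s2",{"top":(220,400,180,300),"side":(240,400,180,320)},4)
w=stand(0,68);q=np.array([*w,SY])
for n in ims: 
    mk={n:((ims[n].max(2)<48)&(cv2.dilate((sil(cyl(120,18,18),q,n,26)>.2).astype(np.uint8),np.ones((3,3)),iterations=3)>0)).astype(np.float32)}
    r,f=fit_sleeve(mk,q,dz=26);print(n,r.round(1),round(f,2),"local",(rz(-SY)[:2,:2]@(r[:2]-ST)).round(1))
st()
E
```

```text
placed t 11.1 tcp [599.3 -18.1  35.5] yaw 98.4 F [-1.7  1.5  0.1] w 34.7
done t 12.7 tcp [598.2 -18.2 227.9] yaw 98.4 F [-0.6  1.2 -0.5] w 52.1
grip t 16.0 tcp [406.8 165.5   8.9] yaw 90.3 F [-0.8  0.1  5.3] w 34.4
top [599.3 -17.7  11.   75.2] 0.22 local [-0.  68.7]
side [601.7 -17.3  13.6  73.3] 0.22 local [ 2.5 68.7]
 t 17.3 tcp [404.9 165.  228.2] yaw 90.3 F [-0.4 -0.3 -1.6] w 34.3
```

View pics/s2_side.png

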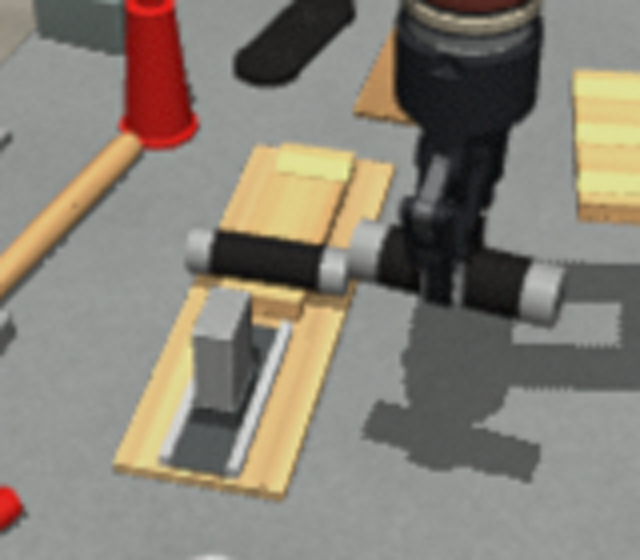

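View pics/s2_top.png

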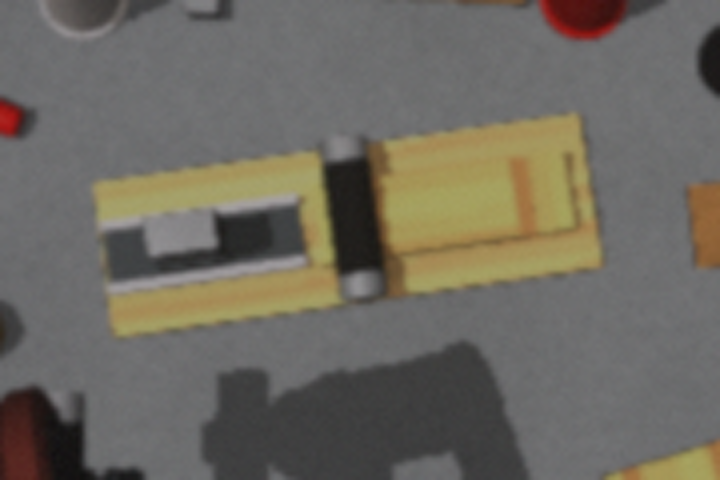

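The roller is seated in groove b and centred within about 1–2 mm of the board's midline (top crop: roller centre (354,216), expected row about 216). Next roller goes in groove a.

Run:
```python
from act import *
place_roller(stand(0,-68),44);st("done")
hover([450,-150],0,300)
ims=snap("s3",{"top":(220,460,180,330),"side":(260,420,150,300)},3.3)
for yy in(68,-68):
  q=np.array([*stand(0,yy),SY])
  for n in ims:
    mk={n:((ims[n].max(2)<48)&(cv2.dilate((sil(cyl(120,18,18),q,n,26)>.2).astype(np.uint8),np.ones((3,3)),iterations=3)>0)).astype(np.float32)}
    r,f=fit_sleeve(mk,q,dz=26);print(yy,n,r.round(1),round(f,2),"local",(rz(-SY)[:2,:2]@(r[:2]-ST)).round(1))
for nm,key,p in(("sep_center","sep",[606.8,-368.5,5.8]),("upper_center","upper",[408.9,-302,16.7])):
    for n in ims:
        for d in regions_of(nm,n)[:1]:
            q,f=fit(MODELS[key],{n:d["region"].astype(np.float32)},np.array(p));print(nm,n,round(d["score"],2),q.round(1),round(f,3))
st()
```

```text
placed t 20.8 tcp [ 619.1 -152.6   35.5] yaw 98.4 F [-1.8  2.2  0.2] w 34.4
done t 22.5 tcp [ 618.1 -152.5  227.8] yaw 98.4 F [-0.1  0.2 -0.4] w 51.7
68 top [599.6 -16.8  11.3  75.5] 0.22 local [ 0.4 69.5]
68 side [601.  -16.4   9.6  72.6] 0.22 local [ 1.9 69.6]
-68 top [ 618.9 -151.1    6.8   73.9] 0.25 local [ -0.1 -66.2]
-68 side [ 621.5 -152.8    9.6   72.4] 0.2 local [  2.3 -68.3]
sep_center top 0.82 [ 606.1 -367.9    5.4] 0.042
sep_center side 0.81 [ 609.2 -369.3    6.5] 0.119
upper_center top 0.65 [ 409.  -303.5   17.1] 2.729
upper_center side 0.25 [ 2703.9 -4397.     51.9] 1.0
 t 24.2 tcp [ 450.2 -150.   299.8] yaw 0.0 F [ 0.2 -1.3  0.6] w 52.3
```

View pics/s3_top.png

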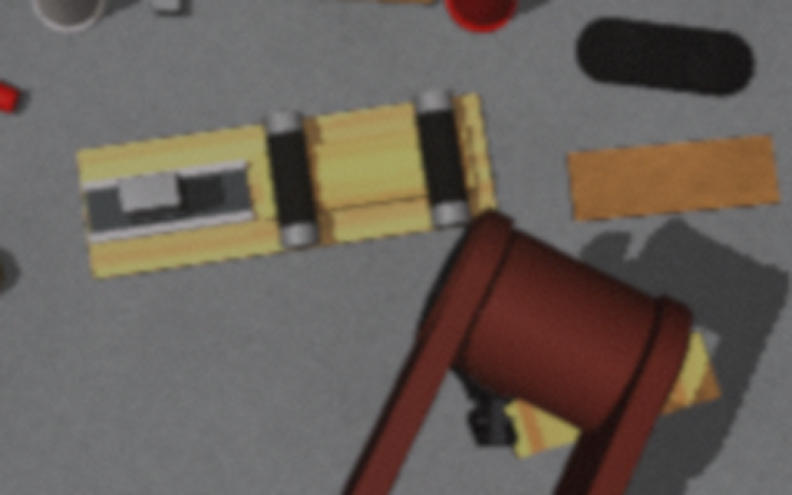

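View pics/s3_side.png

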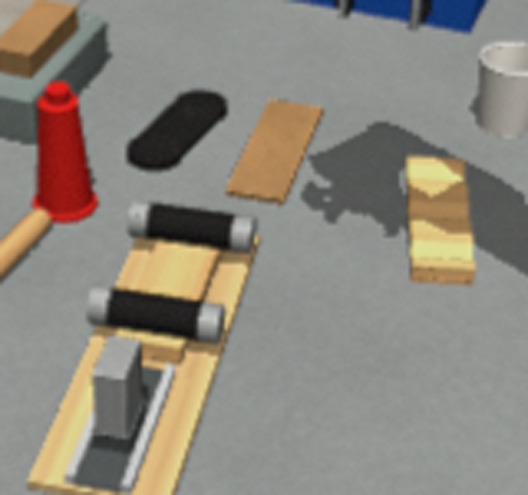

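Both lower rollers are seated and level in the grooves; the separator is unmoved at about (607.5,-368.6). Now I'll grip the separator, finding the table by touch.

```bash
sed -i 's/^ST=.*/ST=np.array([609.2,-84.9]);SY=8.4/' act.py
python3 - <<'E'
from act import *
p=[607.4,-368.6,5.7]
hover(p[:2],p[2]);grip(76,30)
move_l([*p[:2],40],down(p[2]),speed=250)
move_l([*p[:2],0],down(p[2]),speed=80);o=st("z0");f0=get_obs()["wrist_force"][2]
z=0
while z>-12:
    z-=1;move_l([*p[:2],z],down(p[2]),speed=30);f=get_obs()["wrist_force"][2]
    if f-f0>3: break
st("contact %d"%z)
E
```

```text
z0 t 27.2 tcp [ 607.1 -368.3   -0.7] yaw 5.7 F [ 0.3 -0.1  0. ] w 75.6
contact -11 t 29.9 tcp [ 607.6 -368.8   -9.5] yaw 5.7 F [-2.9  1.4  7.4] w 76.1
```

Run:
```python
from act import *
p=[607.4,-368.6,5.7]
move_l([*p[:2],-4.5],down(p[2]),speed=50);st()
grip(50,35);st("gripped")
move_l([*p[:2],20],down(p[2]),speed=60);st("up20")
move_l([*p[:2],H],down(p[2]),speed=200);st("up")
hover(stand(0,0),SY,170);st("over")
ims=snap("s4",{"side":(230,430,120,270)},4)
```

```text
t 30.2 tcp [ 607.7 -368.9   -4.2] yaw 5.7 F [-0.2  0.4 -0.4] w 76.0
gripped t 30.5 tcp [ 607.5 -368.7   -4.5] yaw 5.7 F [0.5 0.4 1.4] w 62.9
up20 t 31.1 tcp [ 607.7 -368.8   20.7] yaw 5.7 F [-0.4 -0.7 -1.2] w 62.6
up t 32.2 tcp [ 606.5 -367.9  227.8] yaw 5.7 F [-0.3  0.1 -1. ] w 62.6
over t 33.4 tcp [609.9 -86.2 170.6] yaw 8.4 F [-0.6 -0.6 -1.3] w 62.3
```

View pics/s4_side.png

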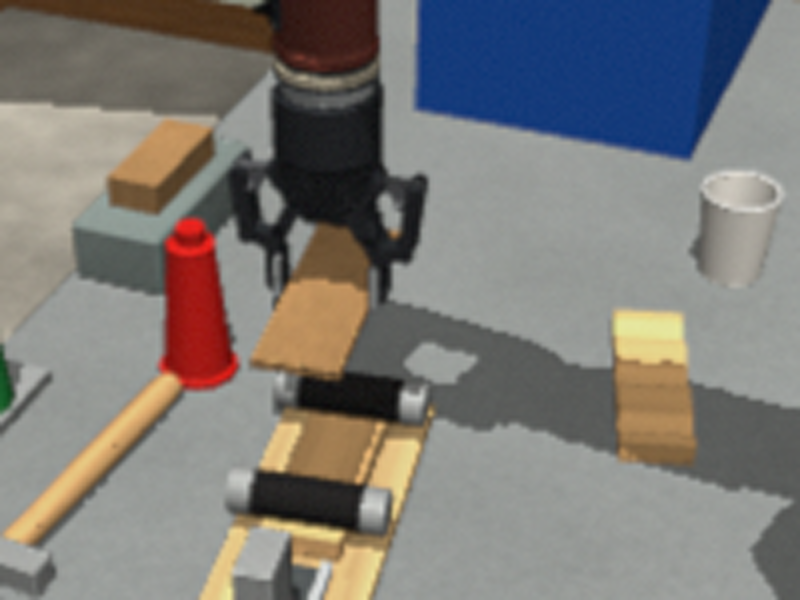

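The separator is held level (crop near edge (300,360)); both lower rollers are undisturbed. I'll lower it until it touches the rollers.

Run:
```python
from act import *
xy=stand(0,0)
move_l([*xy,75],down(SY),speed=150);move_l([*xy,61],down(SY),speed=50);wait(.2);f0=st("61")["wrist_force"][2]
z=61
while z>55:
    z-=.75;move_l([*xy,z],down(SY),speed=30);f=get_obs()["wrist_force"][2]
    if f-f0>2.5: break
st("c %.1f"%z)
grip(70);wait(.2);grip(78);move_l([*xy,110],down(SY),speed=100);move_l([*xy,H],down(SY),speed=250)
hover([500,120],60,300)
ims=snap("s5",{"top":(220,460,180,330),"side":(230,430,140,290)},3.3)
for n in ims:
    for d in regions_of("sep_center",n)[:1]:
        q,f=fit(MODELS["sep"],{n:d["region"].astype(np.float32)},np.array([*ST,SY]),dz=62);print(n,round(d["score"],2),q.round(1),round(f,3),"local",(rz(-SY)[:2,:2]@(q[:2]-ST)).round(1))
    for d in regions_of("upper_center",n)[:2]:
        q,f=fit(MODELS["upper"],{n:d["region"].astype(np.float32)},np.array([408.9,-302,16.7]));print("upper",n,round(d["score"],2),q.round(1),round(f,3))
st()
```

```text
61 t 34.9 tcp [609.4 -84.9  61.3] yaw 8.4 F [ 0.4  0.  -1. ] w 62.9
c 56.5 t 36.4 tcp [609.4 -84.9  57.3] yaw 8.4 F [-2.  -0.3  4.6] w 62.6
top 0.57 [609.9 -85.8   8.6] 0.044 local [ 0.5 -1. ]
upper top 0.86 [ 422.7 -330.4   16. ] 0.043
side 0.86 [610.1 -88.2   8.3] 0.131 local [ 0.4 -3.4]
upper side 0.66 [ 426.6 -331.9   17.2] 0.066
upper side 0.22 [ 2703.9 -4397.     51.9] 1.0
 t 39.6 tcp [500.3 119.2 299.5] yaw 59.9 F [-0.8 -0.1  0.4] w 78.4
```

View pics/s5_top.png

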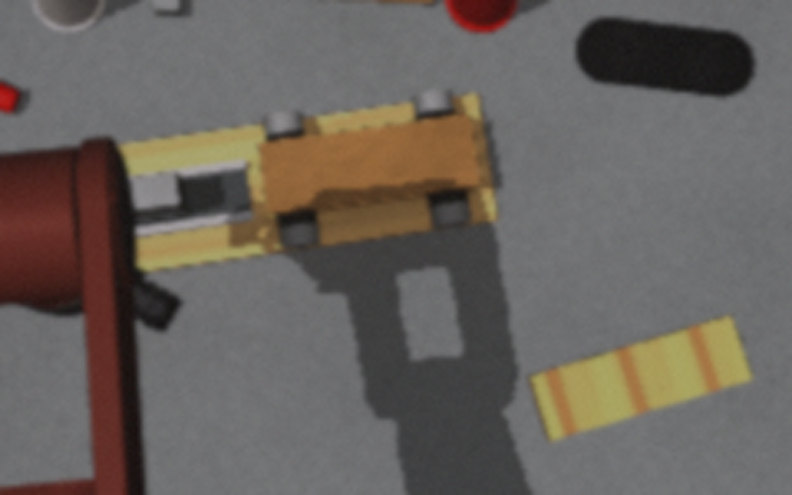

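View pics/s5_side.png

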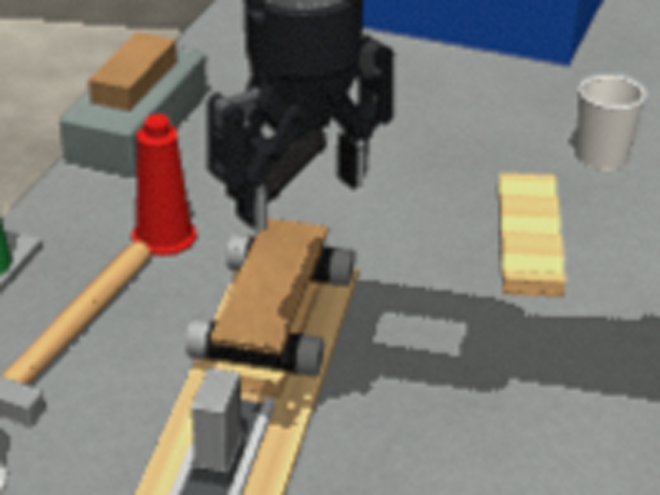

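Separator is placed centred within about 2 mm. The loose cradle has been knocked: it is now at (424.5,-331.1), yaw 16.6 (top crop (640,378)). I'll pick it up at the new pose.

Run:
```python
from act import *
p=[424.6,-331.1,16.6]
hover(p[:2],p[2],H);grip(78,60)
move_l([*p[:2],50],down(p[2]),speed=250);move_l([*p[:2],-1],down(p[2]),speed=80)
grip(45,60);st("gripped")
move_l([*p[:2],20],down(p[2]),speed=80);st("up20")
move_l([*p[:2],H],down(p[2]),speed=200)
hover(stand(0,0),SY,H);st("over")
ims=snap("s6",{"side":(230,430,120,270)},4)
```

```text
gripped t 43.5 tcp [ 4.253e+02 -3.320e+02  2.000e-01] yaw 16.6 F [-1.1  0.9  5.1] w 58.0
up20 t 43.9 tcp [ 424.9 -331.2   20.5] yaw 16.6 F [-0.2  0.6 -4. ] w 58.2
over t 46.3 tcp [608.6 -85.9 229.4] yaw 8.4 F [-0.2 -0.3 -4. ] w 58.2
```

View pics/s6_side.png

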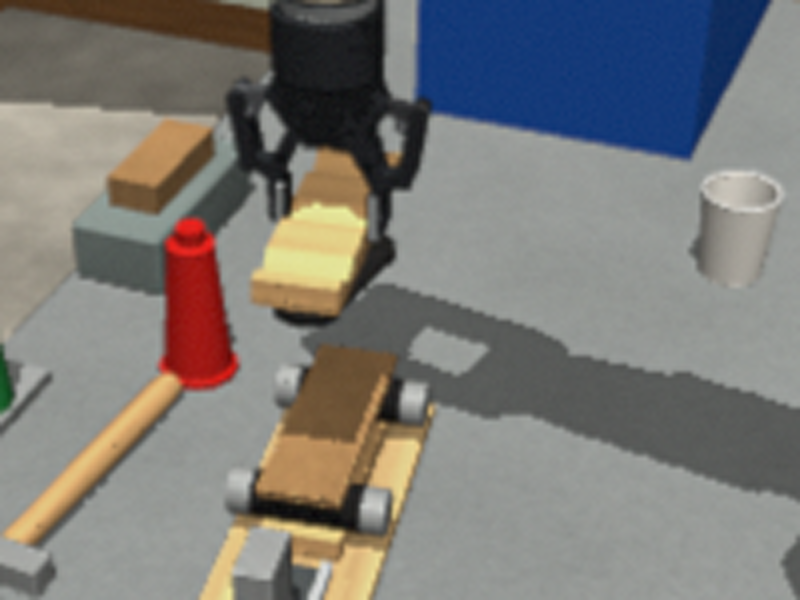

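The cradle is held level, grooves up; the separator below is undisturbed. I'll lower it on contact.

Run:
```python
from act import *
xy=stand(0,0)
move_l([*xy,90],down(SY),speed=150);move_l([*xy,74],down(SY),speed=50);wait(.2);f0=st("74")["wrist_force"][2]
z=74
while z>66:
    z-=.75;move_l([*xy,z],down(SY),speed=30);f=get_obs()["wrist_force"][2]
    if f-f0>3: break
st("c %.1f"%z)
grip(66);wait(.2);grip(78);move_l([*xy,130],down(SY),speed=100);move_l([*xy,H],down(SY),speed=250)
hover([500,120],60,300)
ims=snap("s7",{"top":(220,460,180,330),"side":(230,430,140,290)},3.3)
for n in ims:
    for d in regions_of("upper_center",n)[:1]:
        q,f=fit(MODELS["upper"],{n:d["region"].astype(np.float32)},np.array([*ST,SY]),dz=70);print("upper",n,round(d["score"],2),q.round(1),round(f,3),"local",(rz(-SY)[:2,:2]@(q[:2]-ST)).round(1))
st()
```

```text
74 t 48.2 tcp [609.5 -85.   74.3] yaw 8.4 F [-0.1 -1.5 -4.2] w 58.2
c 69.5 t 49.7 tcp [609.3 -85.   70.2] yaw 8.4 F [-2.4  0.5  1.1] w 57.8
upper top 0.71 [609.1 -82.4   9.2] 0.039 local [0.3 2.5]
upper side 0.88 [610.4 -84.5   8.4] 0.075 local [1.2 0.2]
 t 52.9 tcp [500.4 118.9 299.1] yaw 59.9 F [ 0.2  0.1 -0. ] w 78.2
```

View pics/s7_top.png

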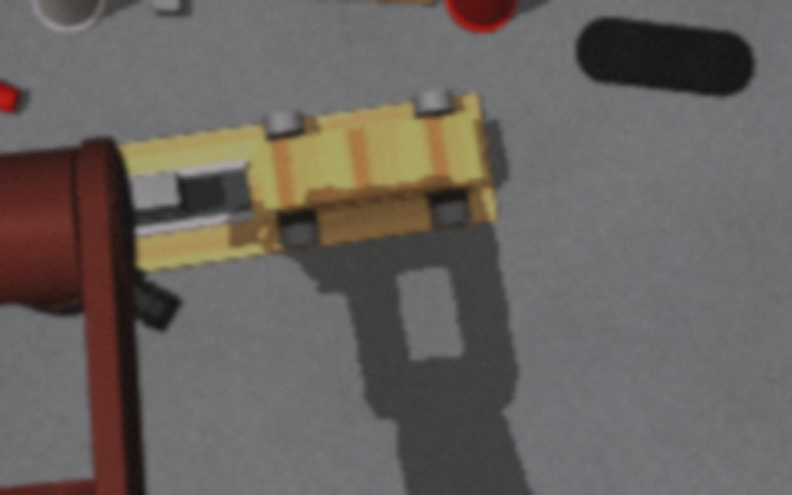

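View pics/s7_side.png

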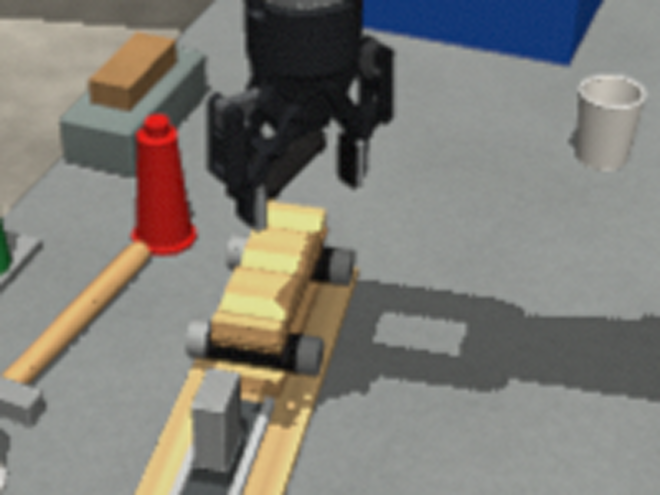

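The cradle sits on the separator within about 1–2 mm of centre. Next, the remaining two rollers.

Run:
```python
from act import *
pick_roller(np.array([414.2,334.7,-13.3]))
hover(stand(0,-67),SY+90);st("hov")
ims=snap("s8",{"side":(230,430,120,270)},4)
place_roller(stand(0.5,-67),102);st("done")
hover([500,120],60,300)
ims=snap("s9",{"top":(140,460,180,330),"side":(230,430,140,290)},2.5)
P=np.array([544.8,391,-26.7])
for n in ims:
    for d in regions_of("roller3_center",n)[:2]:
        print(n,round(d["score"],2),np.round(d["extent"]),fit(MODELS["roller"],{n:d["region"].astype(np.float32)},P)[0].round(1))
```

```text
grip t 56.1 tcp [415.  335.2   8.9] yaw 76.7 F [0.7 0.9 2.9] w 34.6
hov t 59.3 tcp [ 619.  -150.   229.9] yaw 98.5 F [ 0.3 -0.  -2.2] w 34.5
placed t 61.4 tcp [ 619.7 -151.1   93.7] yaw 98.4 F [-0.4 -0.1 -2.1] w 34.6
done t 62.8 tcp [ 619.6 -151.2  230.3] yaw 98.4 F [ 0.1  0.2 -0.9] w 51.6
top 0.81 [169. 255.  24.  37.] [544.8 394.3 -26.6]
side 0.83 [260. 367.  43.  47.] [545.6 391.  -27.7]
```

View pics/s9_top.png

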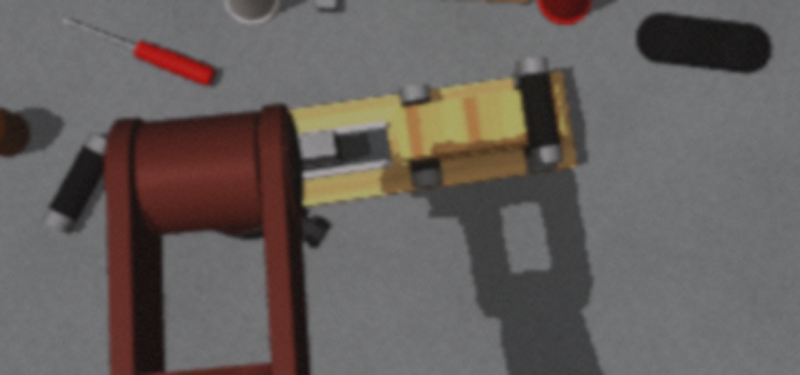

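View pics/s9_side.png

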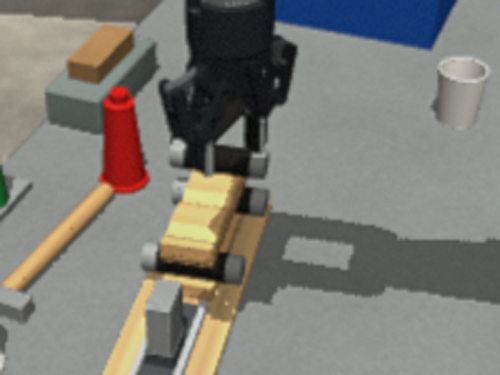

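View pics/s8_side.png

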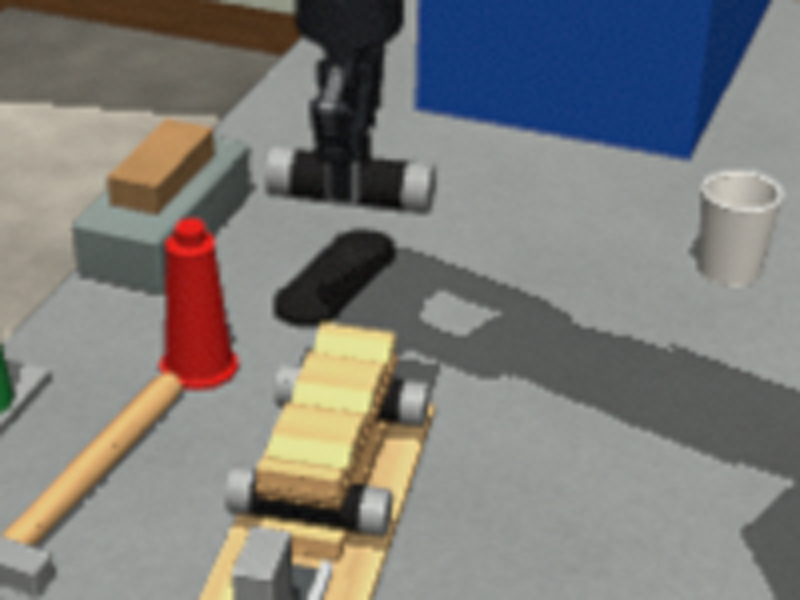

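Third roller lies at the far groove (top crop (540,108)). Now the last one.

Run:
```python
from act import *
pick_roller(np.array([545.0,391.4,-27]))
place_roller(stand(0.5,69),102);st("done")
hover([400,250],60,300)
ims=snap("s10",{"top":(220,400,170,290),"side":(240,400,160,280)},4.4)
for yy,h in((-67,102),(69,102)):
  q=np.array([*stand(0,yy),SY])
  for n in ims:
    mk={n:((ims[n].max(2)<48)&(cv2.dilate((sil(cyl(120,18,18),q,n,h-18)>.2).astype(np.uint8),np.ones((3,3)),iterations=3)>0)).astype(np.float32)}
    r,f=fit_sleeve(mk,q,dz=h-18);print(yy,n,r.round(1),round(f,2),"local",(rz(-SY)[:2,:2]@(r[:2]-ST)).round(1))
for n in ims:
    for d in regions_of("stop_top",n)[:1]:
        q,f=fit(box(28,50,35,100),{n:d["region"].astype(np.float32)},np.array([*stand(0,220),SY]));print("stop",n,round(d["score"],2),q.round(1),round(f,2),stand(0,220))
```

```text
grip t 67.5 tcp [545.9 392.    9.1] yaw 63.0 F [ 0.4 -1.   2.7] w 34.3
placed t 72.0 tcp [599.8 -16.5  93.7] yaw 98.4 F [-0.5  1.1 -2.3] w 34.3
done t 73.5 tcp [599.7 -16.6 230.2] yaw 98.4 F [-0.   0.2  0.5] w 52.2
-67 top [ 620.1 -151.3    8.7   75.9] 0.2 local [  1.1 -67.2]
-67 side [ 604.6 -159.4    6.7  111.3] 0.29 local [-15.4 -73.1]
69 top [600.6 -16.9   9.9  75. ] 0.21 local [ 1.4 68.6]
69 side [585.2 -22.6   8.7 109.1] 0.25 local [-14.6  65.1]
stop top 0.55 [578.9 104.8   7.6] 0.12 [577.06173372 132.73991325]
stop side 0.72 [574.5 118.9   9.7] 0.18 [577.06173372 132.73991325]
```

View pics/s10_top.png

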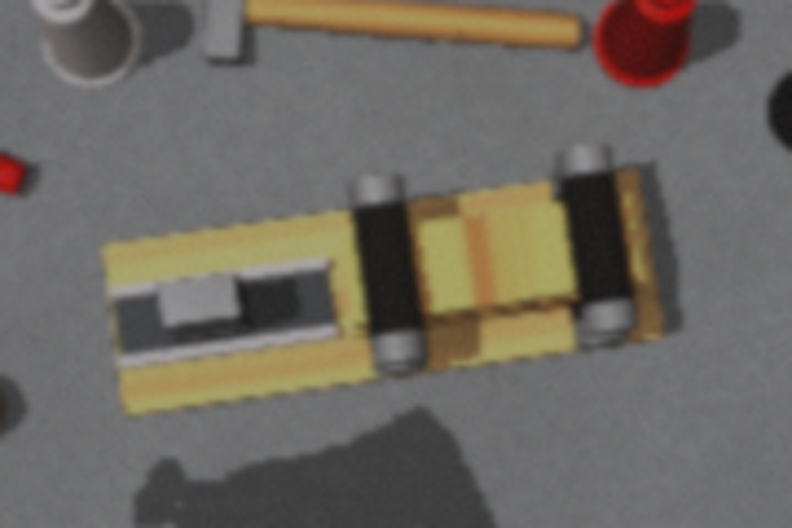

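View pics/s10_side.png

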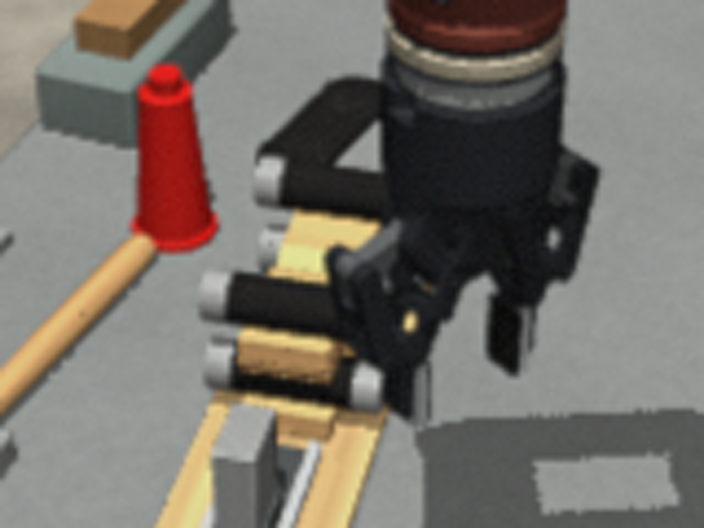

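Both upper rollers read local (1.1..1.4, ±68) mm from the top view; in the side view the gripper hides half of them, so those fits are invalid. I'll now measure the stop's position.

Run:
```python
from act import *
L=lambda P:(rz(-SY)[:2,:2]@(P[:2]-ST)).round(1)
print("top-face top cam",L(back([[220+199/4.4,170+296/4.4]],"top",100)[0]))
# side: top face centre in crop ~ (247,424)
print("side",L(back([[240+247/4.4,160+424/4.4]],"side",100)[0]))
im=get_image("top");cv2.imwrite("pics/x.png",im[:,:,::-1])
for y in(220,210,200,190,180): print(y,((proj([[*stand(0,y),100]],"top")-[220,170])*4.4).round()[0],((proj([[*stand(0,y),100]],"side")-[240,160])*4.4).round()[0])
for d in regions_of("stop_top","top")[:1]: print(d["extent"])
```

```text
top-face top cam [ -0.  190.5]
side [ -2.3 185.9]
220 [153. 303.] [228. 460.]
210 [169. 300.] [232. 449.]
200 [184. 298.] [237. 438.]
190 [200. 296.] [242. 428.]
180 [215. 294.] [246. 417.]
[267.1, 241.5, 18.5, 16.0]
```

The stop starts part-way, at y≈189, in the same place as in the first picture. I'll grip it there and slide it in steps to y=130, watching the force.

Run:
```python
from act import *
a=stand(0,188)
hover(stand(0,200),SY,H);grip(60,40)
move_l([*a,H],down(SY),speed=200);move_l([*a,120],down(SY),speed=200);move_l([*a,66],down(SY),speed=80)
f0=st("at")["wrist_force"]
grip(20,40);f1=st("gripped")["wrist_force"]
u=rz(SY)[:2,1]
y=188
while y>126:
    y-=4 if y>136 else 1
    move_l([*stand(0,y),66],down(SY),speed=60);o=get_obs();f=float((o["wrist_force"][:2]-f0[:2])@u)
    if y<150: print(y,round(f,1),(rz(-SY)[:2,:2]@(o["tcp_pos"][:2]-ST)).round(1))
    if f>14: break
st("end")
```

```text
at t 78.0 tcp [582.  101.1  66.1] yaw 8.4 F [ 0.9  0.2 -0. ] w 60.0
gripped t 78.4 tcp [580.9 100.9  66.9] yaw 8.4 F [-4.5 -0.5  5.6] w 27.6
148 -1.2 [ -0.8 147.8]
144 -0.1 [ -0.8 143.8]
140 -1.5 [ -0.8 139.8]
136 -1.4 [ -0.8 135.8]
135 0.6 [ -0.8 135.2]
134 1.1 [ -0.8 134.2]
133 0.9 [ -0.8 133.3]
132 2.0 [ -0.8 132.3]
131 0.9 [ -0.8 131.3]
130 0.5 [ -0.8 130.3]
129 1.4 [ -0.8 129.3]
128 0.2 [ -0.8 128.3]
127 0.3 [ -0.8 127.3]
126 2.8 [ -0.8 126.9]
end t 84.2 tcp [589.9  40.5  66.9] yaw 8.4 F [-4.1  2.4  5.8] w 27.4
```

Run:
```python
from act import *
u=rz(SY)[:2,1];f0=np.array([-4.5,-.5])
y=126
while y>116:
    y-=1
    move_l([*stand(0,y),66],down(SY),speed=40);o=get_obs();f=float((o["wrist_force"][:2]-f0)@u)
    print(y,round(f,1),(rz(-SY)[:2,:2]@(o["tcp_pos"][:2]-ST)).round(1))
    if f>14: break
st("end");snap("s11",{"side":(240,400,160,280),"top":(220,400,170,290)},4.4)
```

```text
125 4.3 [ -0.8 126.8]
124 8.1 [ -0.8 126.8]
123 11.1 [ -0.8 126.8]
122 12.2 [ -0.8 126.8]
121 16.2 [ -0.8 126.8]
end t 85.4 tcp [589.9  40.4  66.9] yaw 8.3 F [-6.  15.7  6.9] w 27.7
```

View pics/s11_side.png

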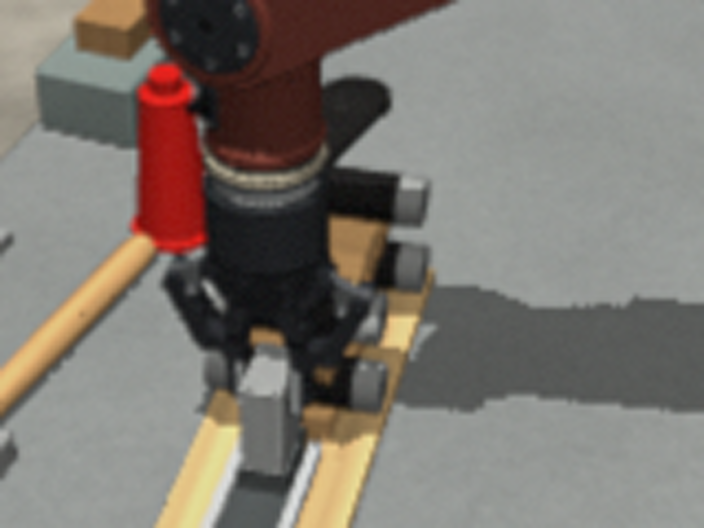

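Hard end stop reached: the position stays fixed while the force climbs, so the stop is home. I'll ease off, release, retreat and check.

Run:
```python
from act import *
a=stand(0,126.5)
move_l([*a,66],down(SY),speed=40);st()
grip(45);wait(.1);grip(60)
move_l([*a,120],down(SY),speed=80);move_l([*a,H],down(SY),speed=200);st("up")
goto([320,-420,300],down(-40));wait(.5);st("away")
ims=snap("s12",{"side":(240,400,160,280),"top":(220,400,170,290)},4.4)
cv2.imwrite("pics/s12f.png",ims["top"][:,:,::-1])
L=lambda P:(rz(-SY)[:2,:2]@(P[:2]-ST)).round(1)
for yy,h in((-68,102),(68,102),(-68,44),(68,44)):
  q=np.array([*stand(0,yy),SY])
  for n in ims:
    if h==44: continue
    mk={n:((ims[n].max(2)<48)&(cv2.dilate((sil(cyl(120,18,18),q,n,h-18)>.2).astype(np.uint8),np.ones((3,3)),iterations=3)>0)).astype(np.float32)}
    r,f=fit_sleeve(mk,q,dz=h-18);print(yy,n,r.round(1),round(f,2),"local",L(r))
for n in ims:
    for nm,dz,k in(("upper_center",70,"upper"),("sep_center",62,"sep")):
        for d in regions_of(nm,n)[:1]: print(nm,n,round(d["score"],2),np.round(d["extent"]))
    for d in regions_of("stop_top",n)[:1]: print("stop",n,round(d["score"],2),np.round(d["extent"],1))
    print("pred stop top 130,134:",[proj([[*stand(0,y),100]],n)[0].round(1) for y in(126,130,134)])
```

```text
t 85.8 tcp [589.8  41.2  66.9] yaw 8.4 F [-4.3  0.6  5.6] w 27.9
up t 88.0 tcp [589.8  40.3 228.5] yaw 8.4 F [ 0.3 -0.3 -0.3] w 60.0
away t 90.5 tcp [ 320.1 -419.9  300. ] yaw -40.0 F [ 0.6  0.9 -0.5] w 59.7
-68 top [ 620.4 -151.2    9.    76.5] 0.19 local [  1.4 -67.3]
-68 side [ 624.2 -156.2    2.2   71.7] 0.26 local [  4.5 -72.7]
68 top [600.5 -17.5   8.   74.8] 0.2 local [ 1.3 67.9]
68 side [602.6 -17.9  12.4  73. ] 0.23 local [ 3.3 67.3]
upper_center top 0.7 [330. 230.  61.  26.]
stop top 0.7 [331.9 226.2  68.1  21.2]
pred stop top 130,134: [array([287.9, 234. ]), array([286.5, 234.2]), array([285. , 234.4])]
upper_center side 0.59 [311. 229.  39.  36.]
stop side 0.9 [301.6 257.2  11.1  33.8]
pred stop top 130,134: [array([301.2, 242.4]), array([300.8, 243.3]), array([300.4, 244.2])]
```

View pics/s12_side.png

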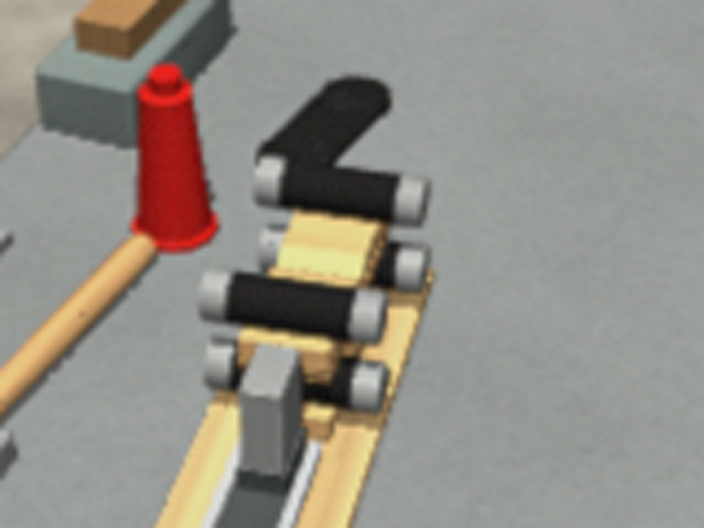

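View pics/s12_top.png

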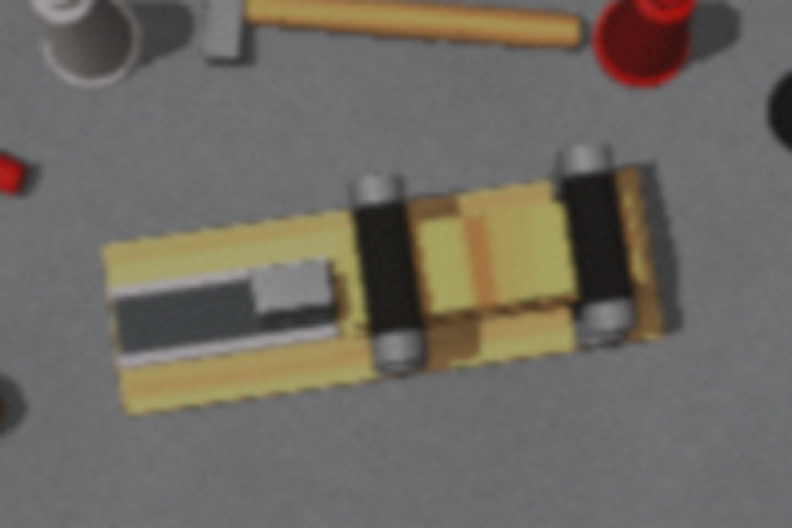

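View pics/s12f.png

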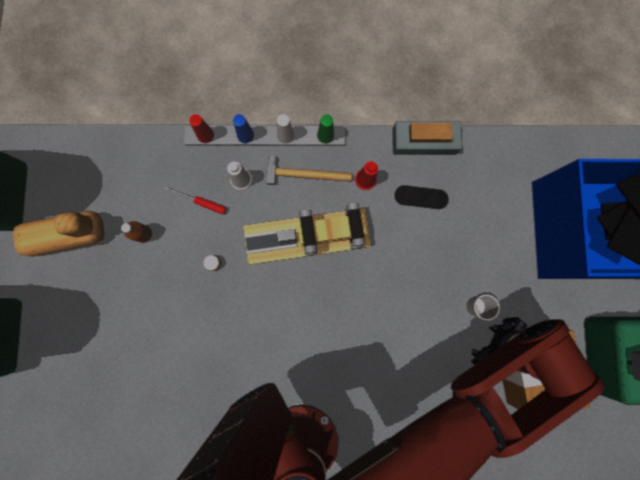

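The final views show the stop's top face at px (286,235), which matches y=130 (predicted 286.5,234.2). All four rollers are seated and level, nothing is left on the table, and the bystanders haven't moved.

```bash
python3 -c "
from station import *
print(sign_off(), get_obs()['t'])"
```

```text
the job is handed in; nothing more can be done
the job is handed in; nothing more can be done
```

The job is done and handed in at about 91 s of the 210 s allowed. Only four rollers were there; `roller4` was absent.

**What I did:**
- Laid two rollers in the stand's grooves a and b, then set the separator on them.
- Set the loose cradle on the separator. It had been knocked about 30 mm aside during the run, so I measured it again before picking it up.
- Laid the other two rollers in the cradle's outer grooves, leaving the middle one empty.
- Pushed the end stop until it hit its hard limit, where the force climbed to about 16 N with no further movement. Then I released it and backed away.

**Last checks:**
- **Upper rollers:** the top camera puts them at y = -67.3 and +67.9 mm, about 1.4 mm off centre lengthwise.
- **Separator and cradle:** each measured within about 2 mm of centre just after it was placed. Both are partly hidden in the final views, so I did not measure them again there.
- **End stop:** in the top view its top face matches the fully-home position (y = 130).
- **Bystanders:** they look unmoved in the pictures.

**Disagreements:**
- The side camera put the upper rollers 2–3 mm further along x, and one of them 5 mm off in y. I trusted the top camera because reflections on the rubber upset the side view.
- The network's final top-view find of the stop was wrong: it boxed the rest of the stack. I read the stop's position from the picture myself.
- While I was pushing the stop, the tool reached its limit at y = 126.8 rather than 130. I put this down to gripping the stop slightly off its middle.

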